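# Fetch the heat sink from behind the containers and fit it on the board

## Robot

A 7-joint arm with a two-finger parallel gripper is mounted at the origin on the work surface. World frame = base frame: x ahead of the robot, y to its left, z up, the work surface at z = 0. Lengths are in m, angles in rad, forces in N, time in s.
With the tool pointing down it reaches from about 0.4 to 0.925 m from the base axis. Payload 4.1 kg.
Tool frame: the origin (TCP) lies midway between the tips of the shut fingers; the grasp point (between the pads) lies 19 mm behind it (bot.hold_point_z is the distance from the TCP to the grasp point, in m); z points along the fingers, y is the line along which they close (so a half turn about z gives the same grasp; the last joint's range is limited). The gripper opens to 85 mm and grips with 20 to 120 N. Pads are 22 mm wide; open, the fingers measure 114 mm over their backs; the gripper's body (76 mm by 85 mm) begins 54 mm behind the grasp point. The pads swing forward as they close: fully open they stand 13 mm farther back than shut.
Start: joints at [1.171, 0.398, 0.045, 1.537, -0.019, 1.207, -0.051], TCP at [0.193, -0.621, 0.231] pointing down, gripper open.
Joint ranges: [-2.82, 2.82], [-0.49, 2.23], [-1.37, 1.46], [0, 2.46], [-1.36, 4.5], [0.23, 2], [-2.94, 2.94]. Speed limits (rad/s): [2.57, 2.57, 3.14, 3.14, 3.14, 3.14, 3.14].

## Interface

Orientations are given as a rotation vector (axis times angle).
In Python, from bench import bot gives the robot as it stands. The module is installed in compiled form; this text tells all that it offers.
- The arm moves only by the shell command python3 -m jog 'ROWS' [FORCE]. ROWS is a JSON object of lists of equal length, an entry for each row: "fingers": the opening, from -1 (shut) to 1 (fully open); "slide": the shift along the tool's x, y, z normalised to -1 to 1, where 1 is 0.3 m, a list of three; "roll": the turn about the tool's z normalised to -1 to 1, where 1 is 180 degrees. A call has 1 to 12 rows; each row is the pose to reach, as a shift and turn from the pose commanded when the call began, along the tool's axes at that moment, turning the shorter way round; what a row does not reach only later rows make up. A row lasts 1/10 s, in which the tool goes at most 50 mm and 8.59 degrees, less where a joint would pass 70% of its speed; a pose out of reach is approached as far as the arm can. A call with a number of a shift or a turn outside -1 to 1 is refused whole. A call with a gripper value outside its range is refused whole. The fingers move at their own pace and stop on an object; FORCE is the grip in N (left out, the last holds). Time passes only in rows, so rows that repeat a pose let the fingers close. It gives the time, the measured TCP pose, the force, the opening and the grip force at its end, in the units of the state.
- bot.read_state(): the state, without advancing time (a new reading comes with each control period).
- bot.capture(name): name is "side" or "top"; returns the picture (480x640x3 uint8, red, green, blue); there is no depth.
- bot.camera_info(name): a dict with "fx", "fy", "cx", "cy" (pixels), "extrinsics" (4x4, takes a point from camera to world coordinates). Camera axes: x right, y down, z forward; pixel columns grow to the right and rows downward; lengths in m; the calibration is good to about 2 mm. A picture is of the moment at which its call begins. camera_info takes no time and is no camera call.
- bot.finish_job(): hands the job in; it is judged then, once.
The state is a dict: "clock": time; "qpos": joint angles; "joint_velocities": joint speeds; "effort": joint torques, N m; "tcp_pos": TCP position; "ee_rot": TCP orientation; "force": force on the tool from outside, world axes, zero at the start; "wrist_torque": the same for the moment, N m; "grip_width": finger opening in m; "finger_force": force on a finger pad.
Only numpy, scipy, OpenCV 4.12 (cv2) and the standard library are available. Lean on these libraries where they do the work, as an engineer would, in place of code of your own. Each camera call takes 0.05 s, during which the arm holds its last target. There are 200 camera calls.

## Task

Three containers on the storage tray stand in the way of the finned heat sink behind them. Move all three upright onto the side mat, then set the heat sink flat and centred on the black power module in the middle of the circuit board, its long side along the module's long side, and leave it there. Then put each container back upright in the middle of its own coaster (the can squared up with its oblong coaster), without ever tipping one over.

Things in the scene. Friction and masses are not known exactly. Their poses are not given: they have to be found in the camera images.
- bottle: white round plastic dispenser bottle, diameter 44 mm up to 100 mm height, then a shoulder and a narrow grey cap of diameter 24 mm up to 125 mm. Origin at the centre of its underside, z up. Stands at the start on the small round coaster
- can: flat-sided plain aluminium solvent can, 64 mm (its x) by 36 mm (its y), 106 mm high, with a small black cap of diameter 24 mm, off-centre by 16 mm towards its -x, up to 114 mm. Origin at the centre of its underside, z up. Stands at the start on the oblong coaster
- jar: amber glass jar with a black lid of the same diameter, 60 mm, 100 mm high. Origin at the centre of its underside, z up. Stands at the start on the large round coaster
- heatsink: finned aluminium heat sink, 52 mm (its x, along the fins) by 36 mm (its y, between the two flat outer fins), 28 mm high. Origin at the centre of its underside, z up. Lies on the dark steel tray (tray top 6 mm above the bench, so its underside starts there) on the far side of the row of containers, its long side roughly parallel to the row
- coaster_small: fixed brown round cork coaster, diameter 62 mm, 3 mm thick, on the tray; place of the bottle. Origin at the centre of its underside; its top is 3 mm above that (9 mm above the bench). The three coasters lie in a row, 90 mm apart, in any order
- coaster_oblong: fixed brown oblong cork coaster, 78 mm (its x) by 50 mm (its y), 3 mm thick, on the tray; place of the can, long side along long side. Origin at the centre of its underside; its top is 3 mm above that
- coaster_large: fixed brown round cork coaster, diameter 78 mm, 3 mm thick, on the tray; place of the jar. Origin at the centre of its underside; its top is 3 mm above that. The fixed tray under all this, 300 by 170 mm, has a rim up to 18 mm above the bench along its far side and both ends; a small reel and a small open cup, 26 mm high at most, stand in its far corners
- mat: fixed flat blue mat on the bench, the side area, 240 mm (its x) by 170 mm (its y), 3 mm thick, empty at the start. Origin at the centre of its underside, on the bench. It lies to the left or to the right of the tray
- board: fixed green circuit board, 150 mm (its x) by 130 mm (its y), its top 12 mm above the bench. In its middle a flat black power module, 60 mm (x) by 44 mm (y), top 18 mm above the bench: the seat of the heat sink. Low parts (to 24 mm above the bench) stand 19 mm off its short sides; beside its long sides nothing is above 14 mm. Origin on the bench, under the module's centre.
Things that resemble listed ones, but are neither listed nor needed, are in the scene too. What is shaped like the can but blue or purple is not meant.

How it is judged:
On the way, in this order (a step that is already met when the one before it is completed fails the run):
1. all three containers stand upright on the side mat, let go, the heat sink not yet on the board (x of bottle in the frame of mat between -0.118 and 0.118 m and y of bottle in the frame of mat between -0.083 and 0.083 m and z of bottle in the frame of mat between -0.003 and 0.01 m and angle between each of bottle, can, jar's own z axis and vertical below 0.12 rad and x of can in the frame of mat between -0.118 and 0.118 m and y of can in the frame of mat between -0.083 and 0.083 m and z of can in the frame of mat between -0.003 and 0.01 m and x of jar in the frame of mat between -0.118 and 0.118 m and y of jar in the frame of mat between -0.083 and 0.083 m and z of jar in the frame of mat between -0.003 and 0.01 m and contact force between each of bottle, can, jar and the fingers below 0.05 N and horizontal distance between heatsink and board above 0.06 m), for 0.2 s.
2. the heat sink sits centred and square on the power module, let go, the containers still on the mat (horizontal distance between heatsink and board below 0.01 m and z of heatsink in the frame of board between 0.014 and 0.023 m and angle between the x axis of heatsink and the x axis of board, either way round below 0.2 rad and angle between heatsink's own z axis and vertical below 0.1 rad and x of bottle in the frame of mat between -0.118 and 0.118 m and y of bottle in the frame of mat between -0.083 and 0.083 m and z of bottle in the frame of mat between -0.003 and 0.01 m and angle between each of bottle, can, jar's own z axis and vertical below 0.12 rad and x of can in the frame of mat between -0.118 and 0.118 m and y of can in the frame of mat between -0.083 and 0.083 m and z of can in the frame of mat between -0.003 and 0.01 m and x of jar in the frame of mat between -0.118 and 0.118 m and y of jar in the frame of mat between -0.083 and 0.083 m and z of jar in the frame of mat between -0.003 and 0.01 m and contact force between heatsink and the fingers below 0.05 N), for 0.2 s.
At the end, for the whole second after the job is handed in: Bottle, can and jar upright (0.1 rad), each within 12 mm of the middle of its own coaster, the can within 0.22 rad of its coaster's direction; the heat sink flat on the module within 10 mm of its middle and 0.2 rad of its direction (either way round); all released and at rest (horizontal distance between bottle and coaster_small below 0.012 m and z of bottle in the frame of coaster_small between -0.002 and 0.008 m and angle between each of bottle, can, jar, heatsink's own z axis and vertical below 0.1 rad and horizontal distance between can and coaster_oblong below 0.012 m and z of can in the frame of coaster_oblong between -0.002 and 0.008 m and horizontal distance between jar and coaster_large below 0.012 m and z of jar in the frame of coaster_large between -0.002 and 0.008 m and angle between the x axis of can and the x axis of coaster_oblong, either way round below 0.22 rad and horizontal distance between heatsink and board below 0.01 m and z of heatsink in the frame of board between 0.014 and 0.023 m and angle between the x axis of heatsink and the x axis of board, either way round below 0.2 rad and linear speed of each of bottle, can, jar, heatsink below 0.02 m/s and angular speed of each of bottle, can, jar, heatsink below 0.2 rad/s and contact force between each of bottle, can, jar, heatsink and the fingers below 0.05 N); the robot touches nothing.
It fails at once if a container is tipped over (angle between any of bottle, can, jar's own z axis and vertical above 0.6 rad).
It also fails if it takes over 149 s, if anything falls off the work surface, if the arm or the gripper's body presses on something with over 40 N, if the wrist force passes 120 N, or if a joint passes its speed limit or range.

## Working session

There is one attempt and no reset: what is moved stays moved. The work goes in short steps, Python scripts to look and compute and a shell command to move; the robot and the scene stay as the last step left them, time stands still between calls to the robot, and variables do not carry over. Pictures are saved under pics/ and viewed, at most 14 in all, crops included, and the job is handed in when it is done.

```bash
mkdir -p pics; python3 - <<'E'
from bench import bot
import cv2
s=bot.read_state();print({k:s[k] for k in('clock','tcp_pos','ee_rot','grip_width','force')},bot.hold_point_z)
for n in('side','top'):
    im=bot.capture(n);cv2.imwrite(f'pics/{n}0.png',im[:,:,::-1]);c=bot.camera_info(n);print(n,c)
E
```

```text
{'clock': 0.0, 'tcp_pos': array([ 0.19238794, -0.6202035 ,  0.23025246]), 'ee_rot': array([-3.10419213e+00, -4.70599506e-01,  7.18378085e-04]), 'grip_width': 0.08516855649632597, 'force': array([ 0.65634977, -0.57552724, -0.05988078])} 0.0187
side {'fx': 485.64192264815273, 'fy': 485.64192264815273, 'cx': 329.94740433822534, 'cy': 243.33167814657608, 'extrinsics': array([[ 0.99497439, -0.03620772,  0.09335392,  0.37802433],
       [-0.09896661, -0.49730296,  0.86191379, -0.74051157],
       [ 0.01521724, -0.86682107, -0.49838707,  0.47113976],
       [ 0.        ,  0.        ,  0.        ,  1.        ]])}
top {'fx': 562.1834041442479, 'fy': 562.1834041442479, 'cx': 311.0715534714228, 'cy': 246.11037228025887, 'extrinsics': array([[ 0.01933518, -0.99035737,  0.13718029,  0.33868213],
       [-0.99898659, -0.02471413, -0.03761646,  0.02317012],
       [ 0.04064403, -0.13631395, -0.98983159,  1.00280871],
       [ 0.        ,  0.        ,  0.        ,  1.        ]])}
```

View pics/side0.png

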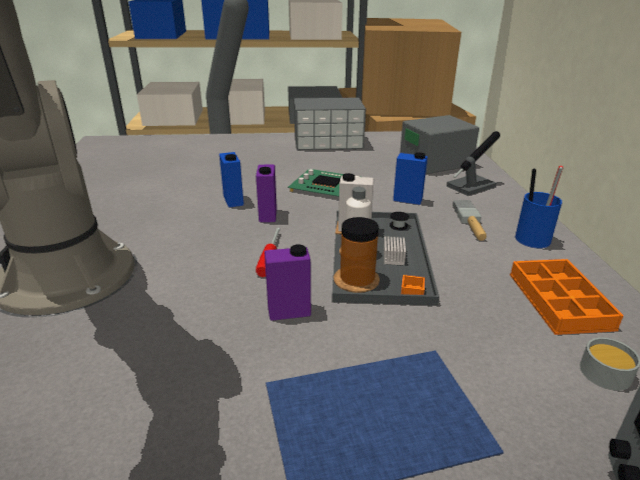

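View pics/top0.png

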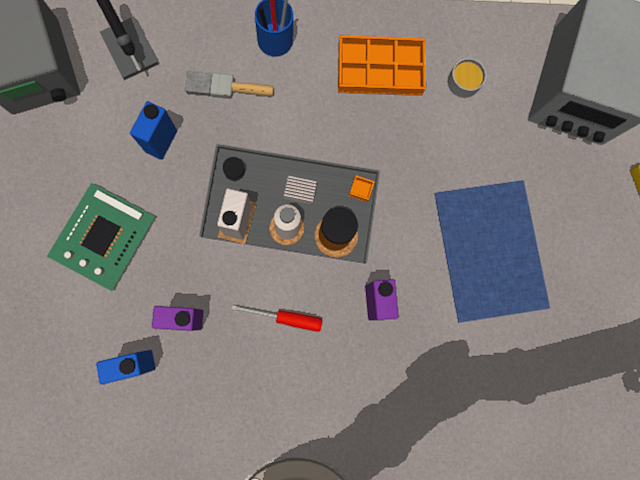

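Side view: purple can at (288,285), amber jar (360,255), bottle (358,212), plain can (350,195), heat sink (395,250), mat (380,420), board (325,183).
Top view: tray from (215,147) to (365,262), with can (233,212), bottle (287,222), jar (338,228) and heat sink (300,188). The board's module is at (101,236) and the mat at (492,250).
Things that could be taken for the can: blue (152,130), purple (178,318), purple (382,300), blue (125,366). The one I want is the plain aluminium can at (233,212) on its oblong coaster. I'll check it in a close crop.

```bash
python3 - <<'E'
import cv2
im=cv2.imread('pics/top0.png')
cv2.imwrite('pics/c1.png',cv2.resize(im[138:278,195:390],None,fx=4,fy=4,interpolation=cv2.INTER_CUBIC))
cv2.imwrite('pics/c2.png',cv2.resize(im[175:300,40:165],None,fx=4,fy=4,interpolation=cv2.INTER_CUBIC))
E
```

```text
(no output)
```

View pics/c1.png

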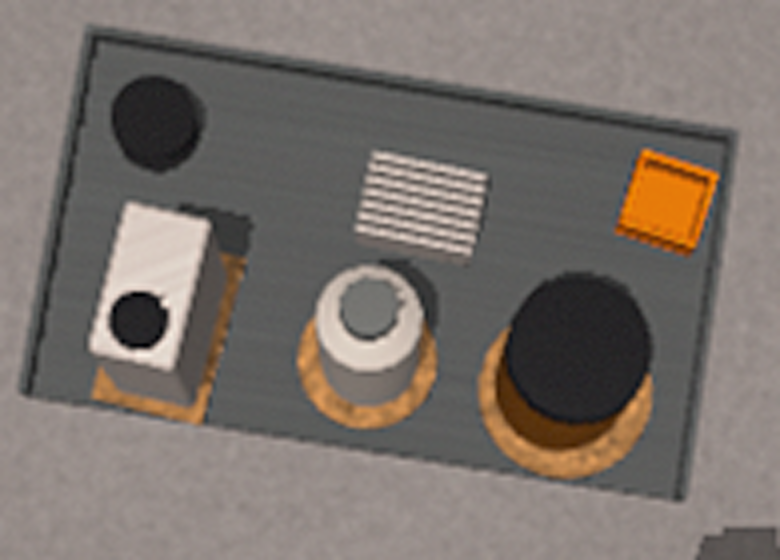

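View pics/c2.png

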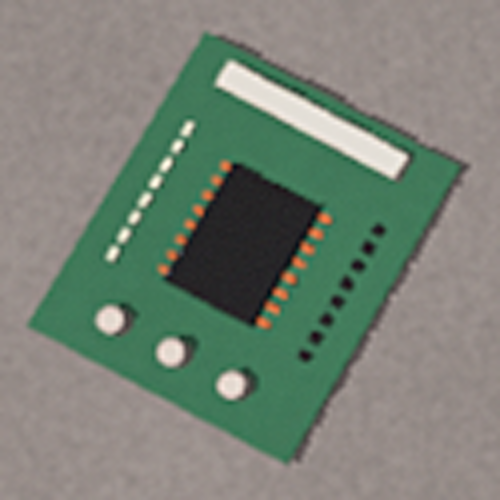

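The crop confirms the plain can (c1: top face corners (127,202), (211,216), (179,371), (91,354)) on the oblong coaster. The heat sink, the three coasters and the module corners (c2) are all clear too. Next I'll convert these to world coordinates.

```bash
cat > h.py <<'E'
import numpy as np
from bench import bot
def w(cam,u,v,z):
    c=bot.camera_info(cam);T=c['extrinsics']
    d=T[:3,:3]@[(u-c['cx'])/c['fx'],(v-c['cy'])/c['fy'],1];p=T[:3,3]
    return p+d*(z-p[2])/d[2]
def crop(pts,z,o,s=4,cam='top'):
    return np.array([w(cam,o[0]+(u+.5)/s-.5,o[1]+(v+.5)/s-.5,z) for u,v in pts])
E
python3 - <<'E'
from h import *
np.set_printoptions(precision=4,suppress=True)
o=(195,138)
def quad(n,q):
    e=[q[(i+1)%4]-q[i] for i in range(4)]
    print(n,q.mean(0)[:2],'len',[round(np.linalg.norm(x)*1e3,1) for x in e],'ang',[round(np.degrees(np.arctan2(x[1],x[0]))%180,1) for x in e])
quad('can',crop([(127,202),(211,216),(179,371),(91,354)],.115,o))
print('cap',crop([(139,319)],.123,o))
print('bottle',crop([(369,306)],.134,o),'cs',crop([(367,358)],.009,o))
print('jar',crop([(578,347)],.109,o),'cl',crop([(566,392)],.009,o))
quad('hs',crop([(373,150),(488,172),(474,250),(355,228)],.034,o))
print('cobl',crop([(95,400),(205,424),(245,255)],.009,o))
quad('tray',crop([(90,28),(738,132),(682,500),(22,396)],.012,o))
quad('mod',crop([(230,160),(329,208),(258,328),(164,277)],.018,(40,175)))
quad('board',crop([(208,33),(468,166),(293,463),(30,325)],.012,(40,175)))
quad('mat',np.array([w('top',*p,.003) for p in [(435,193),(524,181),(550,307),(458,322)]]))
print('purple',w('top',385,289,.11))
from scipy.spatial.transform import Rotation as R
print(R.from_rotvec(bot.read_state()['ee_rot']).as_matrix())
E
```

```text
can [0.5186 0.1162] len [np.float64(34.2), np.float64(64.4), np.float64(35.6), np.float64(63.4)] ang [np.float64(82.0), np.float64(170.6), np.float64(80.4), np.float64(169.3)]
cap [[0.5033 0.12   0.123 ]]
bottle [[0.5088 0.0292 0.134 ]] cs [[0.5096 0.0303 0.009 ]]
jar [[ 0.4992 -0.0555  0.109 ]] cl [[ 0.4965 -0.0592  0.009 ]]
hs [0.5767 0.0075] len [np.float64(51.8), np.float64(35.8), np.float64(53.2), np.float64(36.2)] ang [np.float64(80.6), np.float64(171.1), np.float64(80.9), np.float64(168.8)]
cobl [[0.4875 0.1506 0.009 ]
 [0.478  0.1015 0.009 ]
 [0.5551 0.0863 0.009 ]]
tray [0.5531 0.0237] len [np.float64(298.1), np.float64(171.1), np.float64(296.3), np.float64(170.9)] ang [np.float64(82.4), np.float64(171.7), np.float64(82.4), np.float64(172.3)]
mod [0.4849 0.3535] len [np.float64(48.7), np.float64(60.1), np.float64(47.0), np.float64(58.0)] ang [np.float64(65.5), np.float64(153.3), np.float64(63.0), np.float64(154.9)]
board [0.485  0.3532] len [np.float64(130.9), np.float64(149.3), np.float64(130.4), np.float64(148.5)] ang [np.float64(64.2), np.float64(153.0), np.float64(63.8), np.float64(153.2)]
mat [ 0.4787 -0.3439] len [np.float64(169.2), np.float64(235.1), np.float64(170.7), np.float64(237.4)] ang [np.float64(99.4), np.float64(9.8), np.float64(100.1), np.float64(9.4)]
purple [ 0.3963 -0.1302  0.11  ]
[[ 0.9551  0.2964 -0.0007]
 [ 0.2964 -0.9551  0.0017]
 [-0.0001 -0.0018 -1.    ]]
```

Everything agrees with the given sizes, and the coaster spacing comes out at 90 mm.

| Thing | World x, y (m) | Angle |
|---|---|---|
| Coaster, large | (.497, -.059) | |
| Coaster, small | (.5095, .030) | |
| Coaster, oblong | (.5217, .119) | about 171° |
| Heat sink | (.577, .0075) | long axis 81° |
| Board | (.485, .3535) | x at 153.5° |
| Mat | (.479, -.344) | x at 9.6° |

I'll start with the jar, moving toward it with a 26° roll.

```bash
cat >> h.py <<'E'
from scipy.spatial.transform import Rotation as R
def go(*targets,ang=None):
    """slides (normalised) to world targets; roll so tool y has world angle ang"""
    s=bot.read_state();M=R.from_rotvec(s['ee_rot']).as_matrix()
    a=np.degrees(np.arctan2(M[1,1],M[0,1]))
    print('t',round(s['clock'],2),'tcp',np.round(s['tcp_pos'],4),'yang',round(a,1),'w',round(s['grip_width'],4),'F',np.round(s['force'],1),'tilt',np.round(M[:2,2],4),'q7',round(s['qpos'][6],2))
    for t in targets: print(t,np.round(M.T@(np.array(t)-s['tcp_pos'])/.3,3))
    if ang is not None: print('roll',round(((a-ang+180)%360-180)/180,4))
E
python3 -m jog '{"fingers":[1,1,1,1,1,1,1],"slide":[[0.767,-0.748,-0.033],[0.767,-0.748,-0.033],[0.767,-0.748,-0.033],[0.767,-0.748,-0.033],[0.767,-0.748,-0.033],[0.767,-0.748,-0.033],[0.767,-0.748,-0.033]],"roll":[0.146,0.146,0.146,0.146,0.146,0.146,0.146]}' 50
python3 -c "
from h import *
go((.499,-.056,.24),(.499,-.056,.062),ang=-98.7)"
```

```text
clock: 0.8
tcp_pos: [0.3482, -0.3335, 0.2411]
ee_rot: [-3.131, 0.237, -0.001]
force: [1.0, -0.1, -0.4]
grip_width: 0.0853
finger_force: 0.0
t 0.8 tcp [ 0.3482 -0.3335  0.2411] yang -98.7 w 0.0853 F [ 1.  -0.1 -0.4] tilt [0.0006 0.0017] q7 -1.05
(0.499, -0.056, 0.24) [ 0.357 -0.99   0.006]
(0.499, -0.056, 0.062) [ 0.357 -0.989  0.599]
roll 0.0001
```

```bash
python3 -m jog '{"fingers":[1,1,1,1,1,1,1,1,1],"slide":[[0.357,-0.99,0.006],[0.357,-0.99,0.006],[0.357,-0.99,0.006],[0.357,-0.99,0.006],[0.357,-0.99,0.006],[0.357,-0.99,0.006],[0.357,-0.99,0.006],[0.357,-0.99,0.006],[0.357,-0.99,0.006]],"roll":[0,0,0,0,0,0,0,0,0]}' >/dev/null
python3 -c "
from h import *
go((.499,-.056,.062))"
```

```text
t 1.7 tcp [ 0.4977 -0.0628  0.2389] yang -99.1 w 0.0852 F [-0.7 -0.7  0.4] tilt [-0.0014 -0.0009] q7 -1.74
(0.499, -0.056, 0.062) [ 0.002 -0.024  0.59 ]
```

```bash
python3 -m jog '{"fingers":[1,1],"slide":[[0,0,0],[0,0,0]],"roll":[0,0]}' >/dev/null
python3 -c "
from h import *
go((.499,-.056,.062))"
```

```text
t 1.9 tcp [ 0.4977 -0.0637  0.2393] yang -99.2 w 0.0857 F [ 0.2 -1.  -0.7] tilt [-0.0005 -0.0007] q7 -1.74
(0.499, -0.056, 0.062) [ 0.001 -0.026  0.591]
```

```bash
python3 -m jog '{"fingers":[1,1,1,1,1,1,1],"slide":[[0.001,-0.026,0.05],[0.001,-0.026,0.2],[0.001,-0.026,0.33],[0.001,-0.026,0.46],[0.001,-0.026,0.56],[0.001,-0.026,0.59],[0.001,-0.026,0.59]],"roll":[0,0,0,0,0,0,0]}'
python3 -c "
from h import *
go((.499,-.056,.062))"
```

```text
clock: 2.6
tcp_pos: [0.4987, -0.055, 0.0615]
ee_rot: [3.131, -0.25, -0.004]
force: [-0.1, -0.4, -0.5]
grip_width: 0.0853
finger_force: 0.1
t 2.6 tcp [ 0.4987 -0.055   0.0615] yang -99.1 w 0.0853 F [-0.1 -0.4 -0.5] tilt [-0.0028 -0.0001] q7 -1.86
(0.499, -0.056, 0.062) [ 0.002  0.003 -0.002]
```

Close on the jar, lift slightly and check the grip.

```bash
python3 -m jog '{"fingers":[-1,-1,-1,-1,-1,-1,-1,-1,-1,-1,-1],"slide":[[0,0,0],[0,0,0],[0,0,0],[0,0,0],[0,0,0],[0,0,0],[0,0,0],[0,0,0],[0,0,-0.03],[0,0,-0.06],[0,0,-0.1]],"roll":[0,0,0,0,0,0,0,0,0,0,0]}' 60
python3 -c "
from h import *
go((.499,-.056,.25),(.448,-.2,.25))"
```

```text
clock: 3.7
tcp_pos: [0.4993, -0.0539, 0.093]
ee_rot: [-3.132, 0.247, 0.001]
force: [-0.6, -0.0, -2.3]
grip_width: 0.0587
finger_force: 64.9
t 3.7 tcp [ 0.4993 -0.0539  0.093 ] yang -99.0 w 0.0587 F [-0.6 -0.  -2.3] tilt [-0.0009  0.0002] q7 -1.83
(0.499, -0.056, 0.25) [-0.     0.007 -0.523]
(0.448, -0.2, 0.25) [-0.093  0.508 -0.523]
```

```bash
python3 -m jog '{"fingers":[-1,-1,-1,-1,-1,-1,-1,-1],"slide":[[0,0,-0.15],[0,0,-0.3],[0,0,-0.45],[-0.02,0.12,-0.5],[-0.04,0.25,-0.5],[-0.06,0.38,-0.5],[-0.09,0.5,-0.5],[-0.09,0.5,-0.5]],"roll":[0,0,0,0,0,0,0,0]}'
python3 -c "
from h import *
go((.402,-.357,.243),(.402,-.357,.0565))"
```

```text
clock: 4.5
tcp_pos: [0.4464, -0.204, 0.243]
ee_rot: [3.127, -0.262, -0.002]
force: [-0.6, -0.3, -2.0]
grip_width: 0.0587
finger_force: 66.0
t 4.5 tcp [ 0.4464 -0.204   0.243 ] yang -99.6 w 0.0587 F [-0.6 -0.3 -2. ] tilt [-0.0014 -0.0032] q7 -1.43
(0.402, -0.357, 0.243) [-0.061  0.527  0.002]
(0.402, -0.357, 0.0565) [-0.061  0.525  0.623]
```

```bash
python3 -m jog '{"fingers":[-1,-1,-1,-1,-1,-1,-1,-1,-1],"slide":[[-0.02,0.13,0],[-0.03,0.26,0],[-0.045,0.39,0],[-0.061,0.527,0],[-0.061,0.527,0],[-0.061,0.526,0.15],[-0.061,0.526,0.3],[-0.061,0.526,0.45],[-0.061,0.526,0.5]],"roll":[0,0,0,0,0,0,0,0,0]}'
python3 -c "
from h import *
go((.402,-.357,.0565))"
```

```text
clock: 5.4
tcp_pos: [0.4042, -0.3476, 0.0883]
ee_rot: [-3.126, 0.246, 0.011]
force: [0.2, -0.0, -2.0]
grip_width: 0.0588
finger_force: 66.0
t 5.4 tcp [ 0.4042 -0.3476  0.0883] yang -99.0 w 0.0588 F [ 0.2 -0.  -2. ] tilt [-0.0063  0.006 ] q7 -1.14
(0.402, -0.357, 0.0565) [-0.002  0.033  0.106]
```

```bash
python3 -m jog '{"fingers":[-1,-1,-1,-1,-1,-1],"slide":[[-0.002,0.033,0],[-0.002,0.033,0.04],[-0.002,0.033,0.07],[-0.002,0.033,0.09],[-0.002,0.033,0.104],[-0.002,0.033,0.107]],"roll":[0,0,0,0,0,0]}'
python3 -c "
from h import *
go((.402,-.357,.0565))"
```

```text
clock: 6.0
tcp_pos: [0.4046, -0.3605, 0.0601]
ee_rot: [-3.132, 0.247, 0.0]
force: [0.3, -0.9, -2.5]
grip_width: 0.059
finger_force: 66.0
t 6.0 tcp [ 0.4046 -0.3605  0.0601] yang -99.0 w 0.059 F [ 0.3 -0.9 -2.5] tilt [-0.0002  0.0002] q7 -1.13
(0.402, -0.357, 0.0565) [-0.01  -0.01   0.012]
```

```bash
python3 -m jog '{"fingers":[-1,-1,-1],"slide":[[0,0,0.006],[0,0,0.01],[0,0,0.01]],"roll":[0,0,0]}'
```

```text
clock: 6.3
tcp_pos: [0.405, -0.3609, 0.0584]
ee_rot: [3.131, -0.248, 0.001]
force: [-0.4, 1.0, 4.9]
grip_width: 0.0589
finger_force: 66.8
```

```bash
python3 -m jog '{"fingers":[1,1,1,1,1,1,1,1,1,1],"slide":[[0,0,-0.004],[0,0,-0.004],[0,0,-0.004],[0,0,-0.004],[0,0,-0.004],[0,0,-0.15],[0,0,-0.3],[0,0,-0.45],[0,0,-0.6],[0,0,-0.64]],"roll":[0,0,0,0,0,0,0,0,0,0]}'
python3 -c "
from h import *
go((.455,-.165,.245),(.509,.03,.245),(.509,.03,.078),ang=-98.7)"
```

```text
clock: 7.3
tcp_pos: [0.4069, -0.3626, 0.255]
ee_rot: [3.126, -0.247, 0.013]
force: [1.0, -0.6, -0.7]
grip_width: 0.0853
finger_force: 0.0
t 7.3 tcp [ 0.4069 -0.3626  0.255 ] yang -99.1 w 0.0853 F [ 1.  -0.6 -0.7] tilt [ 0.0078 -0.0064] q7 -1.1
(0.455, -0.165, 0.245) [ 0.054 -0.676  0.031]
(0.509, 0.03, 0.245) [ 0.13  -1.346  0.028]
(0.509, 0.03, 0.078) [ 0.125 -1.349  0.584]
roll -0.002
```

```bash
python3 -m jog '{"fingers":[1,1,1,1,1,0.4],"slide":[[0.054,-0.676,0.031],[0.054,-0.676,0.031],[0.054,-0.676,0.031],[0.054,-0.676,0.031],[0.054,-0.676,0.031],[0.054,-0.676,0.031]],"roll":[0,0,0,0,0,0]}'>/dev/null
python3 -c "
from h import *
go((.509,.03,.245),(.509,.03,.078),ang=-98.7)"
```

```text
t 7.9 tcp [ 0.4525 -0.1614  0.2395] yang -98.8 w 0.073 F [-1.2 -0.8 -0.8] tilt [-0.0009 -0.    ] q7 -1.5
(0.509, 0.03, 0.245) [ 0.088 -0.659 -0.019]
(0.509, 0.03, 0.078) [ 0.089 -0.66   0.538]
roll -0.0006
```

```bash
python3 -m jog '{"fingers":[0.4,0.4,0.4,0.4,0.4,0.4,0.4],"slide":[[0.088,-0.659,-0.019],[0.088,-0.659,-0.019],[0.088,-0.659,-0.019],[0.088,-0.659,-0.019],[0.088,-0.659,-0.019],[0.088,-0.659,-0.019],[0.088,-0.659,-0.019]],"roll":[0,0,0,0,0,0,0]}'>/dev/null
python3 -c "
from h import *
go((.509,.03,.078),ang=-98.7)"
```

```text
t 8.6 tcp [0.5094 0.0252 0.2451] yang -99.3 w 0.0598 F [-1.2 -1.1  0.3] tilt [-0.0012 -0.0014] q7 -1.93
(0.509, 0.03, 0.078) [-0.003 -0.016  0.557]
roll -0.0032
```

```bash
python3 -m jog '{"fingers":[0.4,0.4,0.4,0.4,0.4,0.4,0.4],"slide":[[-0.003,-0.016,0.05],[-0.003,-0.016,0.2],[-0.003,-0.016,0.34],[-0.003,-0.016,0.46],[-0.003,-0.016,0.55],[-0.003,-0.016,0.577],[-0.003,-0.016,0.577]],"roll":[0,0,0,0,0,0,0]}'>/dev/null
python3 -c "
from h import *
go((.509,.03,.072))"
```

```text
t 9.3 tcp [0.5086 0.031  0.0717] yang -99.2 w 0.0595 F [ 0.5  0.  -0.5] tilt [-0.0026 -0.0009] q7 -2.06
(0.509, 0.03, 0.072) [ 0.002  0.003 -0.001]
```

```bash
python3 -m jog '{"fingers":[-1,-1,-1,-1,-1,-1,-1,-1,-1,-1,-1],"slide":[[0,0,0],[0,0,0],[0,0,0],[0,0,0],[0,0,0],[0,0,0],[0,0,-0.03],[0,0,-0.1],[0,0,-0.25],[0,0,-0.4],[0,0,-0.6]],"roll":[0,0,0,0,0,0,0,0,0,0,0]}' 50
python3 -c "
from h import *
go((.494,-.158,.25),(.4787,-.344,.25),ang=-98.7)"
```

```text
clock: 10.4
tcp_pos: [0.5082, 0.0335, 0.2439]
ee_rot: [-3.132, 0.246, 0.003]
force: [1.2, 0.4, -2.3]
grip_width: 0.0432
finger_force: 50.9
t 10.4 tcp [0.5082 0.0335 0.2439] yang -99.0 w 0.0432 F [ 1.2  0.4 -2.3] tilt [-0.0019  0.0004] q7 -1.95
(0.494, -0.158, 0.25) [ 0.053  0.638 -0.021]
(0.4787, -0.344, 0.25) [ 0.099  1.258 -0.021]
roll -0.0016
```

```bash
python3 -m jog '{"fingers":[-1,-1,-1,-1,-1,-1],"slide":[[0.01,0.13,-0.02],[0.02,0.26,-0.02],[0.035,0.4,-0.02],[0.045,0.52,-0.02],[0.053,0.638,-0.02],[0.053,0.638,-0.02]],"roll":[0,0,0,0,0,0]}'>/dev/null
python3 -c "
from h import *
go((.4787,-.344,.25),(.4787,-.344,.067),ang=-98.7)"
```

```text
t 11.0 tcp [ 0.4934 -0.1646  0.2485] yang -99.6 w 0.0431 F [ 0.2  0.  -1.8] tilt [-0.001  -0.0027] q7 -1.55
(0.4787, -0.344, 0.25) [ 0.051  0.598 -0.003]
(0.4787, -0.344, 0.067) [0.051 0.596 0.607]
roll -0.0047
```

```bash
python3 -m jog '{"fingers":[-1,-1,-1,-1,-1,-1,-1,-1,-1,-1,-1],"slide":[[0.01,0.15,0],[0.025,0.3,0],[0.04,0.45,0],[0.051,0.598,0],[0.051,0.598,0],[0.051,0.597,0.15],[0.051,0.597,0.3],[0.051,0.597,0.45],[0.051,0.597,0.52],[0.051,0.597,0.57],[0.051,0.597,0.57]],"roll":[0,0,0,0,0,0,0,0,0,0,0]}'
python3 -c "
from h import *
go((.4787,-.344,.069))"
```

```text
clock: 12.1
tcp_pos: [0.4813, -0.3362, 0.0759]
ee_rot: [-3.13, 0.246, 0.005]
force: [0.4, 0.3, -1.5]
grip_width: 0.0431
finger_force: 51.1
t 12.1 tcp [ 0.4813 -0.3362  0.0759] yang -99.0 w 0.0431 F [ 0.4  0.3 -1.5] tilt [-0.0028  0.0026] q7 -1.27
(0.4787, -0.344, 0.069) [-0.004  0.027  0.023]
```

```bash
python3 -m jog '{"fingers":[-1,-1,-1,-1],"slide":[[0,0,0.01],[0,0,0.02],[0,0,0.027],[0,0,0.027]],"roll":[0,0,0,0]}'

```

```text
clock: 12.5
tcp_pos: [0.4823, -0.338, 0.07]
ee_rot: [3.131, -0.248, 0.001]
force: [-0.7, 0.1, -1.4]
grip_width: 0.0429
finger_force: 51.1
```

```bash
python3 -m jog '{"fingers":[-1,-1,-1],"slide":[[0,0,0.005],[0,0,0.01],[0,0,0.01]],"roll":[0,0,0]}'

```

```text
clock: 12.8
tcp_pos: [0.483, -0.3383, 0.0681]
ee_rot: [3.131, -0.248, 0.003]
force: [-0.5, 1.0, 4.7]
grip_width: 0.043
finger_force: 51.0
```

```bash
python3 -m jog '{"fingers":[0.4,0.4,0.4,0.4,0.4,0.4,0.4,0.4,0.4,0.4],"slide":[[0,0,-0.004],[0,0,-0.004],[0,0,-0.004],[0,0,-0.004],[0,0,-0.004],[0,0,-0.15],[0,0,-0.3],[0,0,-0.45],[0,0,-0.57],[0,0,-0.57]],"roll":[0,0,0,0,0,0,0,0,0,0]}'
python3 -c "
from h import *
go((.5,-.11,.245),ang=-99.3)"
```

```text
clock: 13.8
tcp_pos: [0.4852, -0.3397, 0.2439]
ee_rot: [3.126, -0.248, 0.017]
force: [-0.8, 0.7, 0.8]
grip_width: 0.0602
finger_force: 0.0
t 13.8 tcp [ 0.4852 -0.3397  0.2439] yang -99.1 w 0.0602 F [-0.8  0.7  0.8] tilt [ 0.01   -0.0066] q7 -1.24
(0.5, -0.11, 0.245) [-0.072 -0.764 -0.008]
roll 0.0014
```

```bash
python3 -m jog '{"fingers":[0.4,0.4,0.4,0.4,0.4,0.4,0.4],"slide":[[-0.072,-0.764,-0.008],[-0.072,-0.764,-0.008],[-0.072,-0.764,-0.008],[-0.072,-0.764,-0.008],[-0.072,-0.764,-0.008],[-0.072,-0.764,-0.008],[-0.072,-0.764,-0.008]],"roll":[0,0,0,0,0,0,0]}'>/dev/null
python3 -c "
from h import *
go((.5186,.1165,.245),ang=-99.3)"
```

```text
t 14.5 tcp [ 0.4964 -0.1077  0.2392] yang -98.9 w 0.0598 F [-1.3 -0.5  0.4] tilt [-0.0011 -0.0005] q7 -1.65
(0.5186, 0.1165, 0.245) [-0.043 -0.75  -0.02 ]
roll 0.002
```

```bash
python3 -m jog '{"fingers":[0.4,0.4,0.4,0.4,0.4,0.4,0.4,0.4],"slide":[[-0.043,-0.75,-0.02],[-0.043,-0.75,-0.02],[-0.043,-0.75,-0.02],[-0.043,-0.75,-0.02],[-0.043,-0.75,-0.02],[-0.043,-0.75,-0.02],[-0.043,-0.75,-0.02],[-0.043,-0.75,-0.02]],"roll":[0.002,0.002,0.002,0.002,0.002,0.002,0.002,0.002]}'>/dev/null
python3 -c "
from h import *
go((.5186,.1165,.067),ang=-99.3)"
```

```text
t 15.3 tcp [0.5196 0.1131 0.2452] yang -99.7 w 0.0598 F [ 0.4  0.3 -0.3] tilt [-0.001  -0.0016] q7 -2.13
(0.5186, 0.1165, 0.067) [-0.005 -0.012  0.594]
roll -0.002
```

```bash
python3 -m jog '{"fingers":[0.4,0.4,0.4,0.4,0.4,0.4,0.4],"slide":[[-0.005,-0.01,0.05],[-0.005,-0.01,0.2],[-0.005,-0.01,0.34],[-0.005,-0.01,0.46],[-0.005,-0.01,0.56],[-0.005,-0.01,0.594],[-0.005,-0.01,0.594]],"roll":[0,0,0,0,0,0,0]}'>/dev/null
python3 -c "
from h import *
go((.5186,.1165,.067))"
python3 -m jog '{"fingers":[-1,-1,-1,-1,-1,-1,-1,-1,-1,-1,-1,-1],"slide":[[0,0,0],[0,0,0],[0,0,0],[0,0,0],[0,0,0],[0,0,0],[0,0,0],[0,0,-0.03],[0,0,-0.1],[0,0,-0.25],[0,0,-0.4],[0,0,-0.6]],"roll":[0,0,0,0,0,0,0,0,0,0,0,0]}' 50
python3 -c "
from h import *
go((.54,-.11,.25),ang=-99.3)"
```

```text
t 16.0 tcp [0.5176 0.1174 0.0665] yang -99.5 w 0.0599 F [-0.4 -0.1  0.5] tilt [-0.003  -0.0014] q7 -2.26
(0.5186, 0.1165, 0.067) [ 0.004  0.002 -0.002]
clock: 17.2
tcp_pos: [0.5169, 0.1194, 0.2388]
ee_rot: [3.131, -0.256, -0.004]
force: [0.7, 0.7, -2.8]
grip_width: 0.0357
finger_force: 50.4
t 17.2 tcp [0.5169 0.1194 0.2388] yang -99.4 w 0.0357 F [ 0.7  0.7 -2.8] tilt [-0.0023 -0.0003] q7 -2.14
(0.54, -0.11, 0.25) [ 0.2    0.742 -0.037]
roll -0.0003
```

```bash
python3 -m jog '{"fingers":[-1,-1,-1,-1,-1,-1,-1],"slide":[[0.03,0.12,-0.04],[0.07,0.25,-0.04],[0.11,0.39,-0.04],[0.15,0.54,-0.04],[0.2,0.68,-0.04],[0.2,0.742,-0.04],[0.2,0.742,-0.04]],"roll":[0,0,0,0,0,0,0]}'>/dev/null
python3 -c "
from h import *
go((.562,-.331,.245),(.562,-.331,.07),ang=-99.3)"
```

```text
t 17.9 tcp [ 0.5399 -0.1145  0.2493] yang -99.8 w 0.0354 F [-1.  -0.1 -1.7] tilt [-0.0018 -0.0015] q7 -1.69
(0.562, -0.331, 0.245) [0.195 0.698 0.015]
(0.562, -0.331, 0.07) [0.196 0.697 0.598]
roll -0.0028
```

```bash
python3 -m jog '{"fingers":[-1,-1,-1,-1,-1,-1,-1,-1,-1,-1,-1,-1],"slide":[[0.04,0.14,0],[0.08,0.28,0],[0.12,0.42,0],[0.16,0.56,0],[0.195,0.698,0],[0.195,0.698,0],[0.195,0.698,0.12],[0.195,0.698,0.25],[0.195,0.698,0.38],[0.195,0.698,0.5],[0.195,0.698,0.57],[0.195,0.698,0.585]],"roll":[0,0,0,0,0,0,0,0,0,0,0,0]}'
python3 -m jog '{"fingers":[-1,-1,-1,-1],"slide":[[0,0,0.01],[0,0,0.02],[0,0,0.025],[0,0,0.025]],"roll":[0,0,0,0]}'
```

```text
clock: 19.1
tcp_pos: [0.5629, -0.3228, 0.0708]
ee_rot: [-3.127, 0.254, 0.009]
force: [-0.3, -0.2, -2.8]
grip_width: 0.0352
finger_force: 50.8
clock: 19.5
tcp_pos: [0.5653, -0.3265, 0.0678]
ee_rot: [3.13, -0.258, 0.003]
force: [-0.7, 1.0, -3.0]
grip_width: 0.0355
finger_force: 50.9
```

```bash
python3 -m jog '{"fingers":[-1,-1,-1,-1],"slide":[[0,0,0.005],[0,0,0.01],[0,0,0.014],[0,0,0.014]],"roll":[0,0,0,0]}'
```

```text
clock: 19.9
tcp_pos: [0.5649, -0.3264, 0.0636]
ee_rot: [3.131, -0.258, 0.001]
force: [-1.6, 0.9, 4.6]
grip_width: 0.0355
finger_force: 51.4
```

```bash
python3 -m jog '{"fingers":[0.4,0.4,0.4,0.4,0.4,0.4,0.4,0.4,0.4,0.4],"slide":[[0,0,-0.004],[0,0,-0.004],[0,0,-0.004],[0,0,-0.004],[0,0,-0.004],[0,0,-0.15],[0,0,-0.3],[0,0,-0.45],[0,0,-0.6],[0,0,-0.6]],"roll":[0,0,0,0,0,0,0,0,0,0]}' >/dev/null
python3 -c "
from h import *
go((.575,-.16,.22),(.577,.0075,.22),ang=-9.2)
import cv2
cv2.imwrite('pics/m1.png',cv2.resize(bot.capture('top')[130:350,190:580,::-1],None,fx=2,fy=2))"
```

```text
t 20.9 tcp [ 0.5687 -0.3279  0.2508] yang -99.4 w 0.0599 F [ 0.4 -0.7  0.5] tilt [ 0.013  -0.0068] q7 -1.36
(0.575, -0.16, 0.22) [-0.072 -0.556  0.099]
(0.577, 0.0075, 0.22) [-0.157 -1.108  0.095]
roll -0.5012
```

View pics/m1.png

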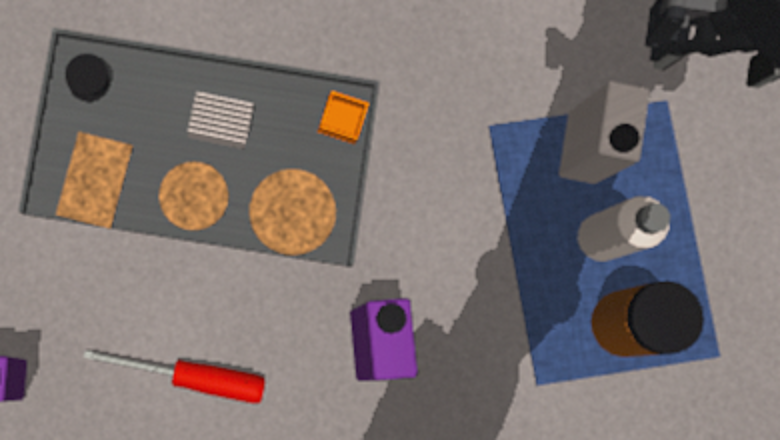

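All three containers stand upright on the mat: can (605,130), bottle (625,230), jar (650,318). The bare coasters are at (94,180), (194,196) and (293,212), and the heat sink at (221,118). Heat sink next, using the clear coaster pixels for refined coordinates.

```bash
python3 -m jog '{"fingers":[0.2,0.2,0.2,0.2,0.2,0.2,0.2,0.2,0.2,0.2,0.2,0.2],"slide":[[-0.072,-0.556,0.02],[-0.072,-0.556,0.02],[-0.072,-0.556,0.02],[-0.072,-0.556,0.02],[-0.157,-0.9,0.09],[-0.157,-0.9,0.09],[-0.157,-0.9,0.09],[-0.157,-0.9,0.09],[-0.157,-0.9,0.09],[-0.157,-0.9,0.09],[-0.157,-0.9,0.09],[-0.157,-0.9,0.09]],"roll":[-0.5,-0.5,-0.5,-0.5,-0.5,-0.5,-0.5,-0.5,-0.5,-0.5,-0.5,-0.5]}'>/dev/null
python3 -c "
from h import *
np.set_printoptions(precision=4,suppress=True)
o=(190,130)
print(crop([(194,196),(293,212)],.009,o,2))
q=crop([(80,132),(132,147),(108,228),(56,212)],.009,o,2);print(q,q.mean(0))
q=crop([(196,91),(254,102)],.034,o,2);print(q)
go((.577,.0075,.1),(.577,.0075,.01),ang=-9.2)"
```

```text
[[ 0.5085  0.0296  0.009 ]
 [ 0.4963 -0.0594  0.009 ]]
[[0.5641 0.1334 0.009 ]
 [0.5517 0.0864 0.009 ]
 [0.4777 0.1053 0.009 ]
 [0.4909 0.1518 0.009 ]] [0.5211 0.1192 0.009 ]
[[ 0.5984  0.0301  0.034 ]
 [ 0.59   -0.0214  0.034 ]]
t 22.15 tcp [ 0.5614 -0.0522  0.214 ] yang -9.4 w 0.0514 F [-0.3 -0.  -0.7] tilt [-0.0026  0.0005] q7 -0.32
(0.577, 0.0075, 0.1) [0.205 0.02  0.38 ]
(0.577, 0.0075, 0.01) [0.205 0.021 0.68 ]
roll -0.0012
```

```bash
python3 -m jog '{"fingers":[0.2,0.2,0.2,0.2,0.2,0.2,0.2,0.2],"slide":[[0.15,0.02,0.05],[0.205,0.02,0.15],[0.205,0.02,0.28],[0.205,0.02,0.4],[0.205,0.02,0.5],[0.205,0.02,0.54],[0.205,0.02,0.54],[0.205,0.02,0.54]],"roll":[0,0,0,0,0,0,0,0]}'>/dev/null
python3 -c "
from h import *
go((.577,.0075,.01),ang=-9.2)
import cv2
im=bot.capture('top')[:,:,::-1];cv2.imwrite('pics/t2full.png',im)
cv2.imwrite('pics/m2.png',cv2.resize(im[135:275,200:340],None,fx=4,fy=4,interpolation=2))"
```

```text
t 22.95 tcp [0.5792 0.0077 0.0544] yang -9.4 w 0.0511 F [-0.2 -0.6  0.9] tilt [0.0015 0.0001] q7 -0.56
(0.577, 0.0075, 0.01) [-0.002 -0.007  0.148]
roll -0.0013
```

View pics/m2.png

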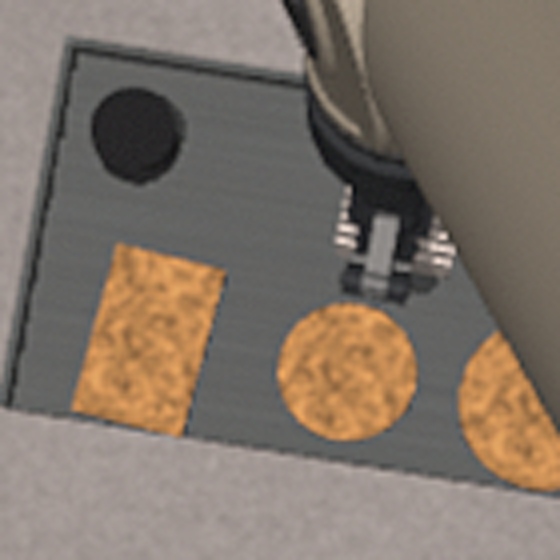

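The near finger at (385,275) sits outside the heat sink, with fins visible on both sides of it, so it straddles correctly. The oblong coaster's corners are (118,242), (226,270), (182,436), (72,409). Going down to grip.

```bash
python3 -m jog '{"fingers":[0.2,0.2,0.2,0.2,0.2],"slide":[[-0.002,-0.007,0.06],[-0.002,-0.007,0.1],[-0.002,-0.007,0.13],[-0.002,-0.007,0.148],[-0.002,-0.007,0.148]],"roll":[0,0,0,0,0]}'
python3 -m jog '{"fingers":[-1,-1,-1,-1,-1,-1,-1,-1],"slide":[[0,0,0],[0,0,0],[0,0,0],[0,0,0],[0,0,0],[0,0,0],[0,0,-0.05],[0,0,-0.1]],"roll":[0,0,0,0,0,0,0,0]}' 40
python3 -c "
from h import *
np.set_printoptions(precision=4,suppress=True)
q=crop([(118,242),(226,270),(182,436),(72,409)],.009,(200,135));print(q.mean(0));e=np.roll(q,-1,0)-q;print(np.hypot(e[:,0],e[:,1]),np.degrees(np.arctan2(e[:,1],e[:,0]))%180)
print(crop([(347,371)],.009,(200,135)))
go((.53,.18,.15),(.485,.3535,.15),ang=64)"
```

```text
clock: 23.5
tcp_pos: [0.5759, 0.0073, 0.0086]
ee_rot: [-2.396, -2.032, 0.001]
force: [-0.1, 0.4, -0.5]
grip_width: 0.0509
finger_force: 0.0
clock: 24.3
tcp_pos: [0.5753, 0.0073, 0.0395]
ee_rot: [-2.395, -2.031, 0.002]
force: [-0.2, 0.8, -0.7]
grip_width: 0.0353
finger_force: 40.6
[0.5214 0.1188 0.009 ]
[0.0501 0.0777 0.0503 0.0783] [ 76.7707 167.3375  77.4968 167.1965]
[[0.5092 0.0303 0.009 ]]
t 24.3 tcp [0.5753 0.0073 0.0395] yang -9.4 w 0.0353 F [-0.2  0.8 -0.7] tilt [-0.0018 -0.0001] q7 -0.57
(0.53, 0.18, 0.15) [ 0.543 -0.244 -0.368]
(0.485, 0.3535, 0.15) [ 1.089 -0.486 -0.368]
roll -0.4077
```

```bash
python3 -m jog '{"fingers":[-1,-1,-1,-1,-1,-1,-1,-1,-1,-1,-1,-1],"slide":[[0,0,-0.16],[0,0,-0.3],[0.15,-0.06,-0.37],[0.28,-0.12,-0.37],[0.42,-0.18,-0.37],[0.543,-0.244,-0.37],[0.68,-0.3,-0.37],[0.8,-0.36,-0.37],[0.9,-0.4,-0.37],[1,-0.45,-0.37],[1,-0.45,-0.37],[1,-0.45,-0.37]],"roll":[0,0,-0.04,-0.08,-0.13,-0.17,-0.22,-0.26,-0.31,-0.35,-0.39,-0.405]}'>/dev/null
python3 -c "
from h import *
go((.485,.3535,.06),(.485,.3535,.022),ang=63.6)"
```

```text
t 25.5 tcp [0.491  0.3269 0.1512] yang 63.9 w 0.0354 F [ 0.2 -0.6 -1.2] tilt [0.0004 0.0005] q7 0.06
(0.485, 0.3535, 0.06) [0.057 0.071 0.304]
(0.485, 0.3535, 0.022) [0.057 0.071 0.431]
roll 0.0015
```

```bash
python3 -m jog '{"fingers":[-1,-1,-1,-1,-1,-1,-1,-1],"slide":[[0.057,0.071,0.02],[0.057,0.071,0.02],[0.057,0.071,0.12],[0.057,0.071,0.22],[0.057,0.071,0.3],[0.057,0.071,0.35],[0.057,0.071,0.35],[0.057,0.071,0.35]],"roll":[0.001,0.001,0.001,0.001,0.001,0.001,0.001,0.001]}'>/dev/null
python3 -c "
from h import *
go((.485,.3535,.022),ang=63.6)
import cv2
im=bot.capture('side')[:,:,::-1]
cv2.imwrite('pics/m3.png',cv2.resize(im[120:230,260:400],None,fx=4,fy=4,interpolation=2))"
```

```text
t 26.3 tcp [0.4867 0.3524 0.0461] yang 63.3 w 0.035 F [-0.  -0.4 -0.3] tilt [0.001  0.0007] q7 -0.09
(0.485, 0.3535, 0.022) [0.007 0.001 0.08 ]
roll -0.0016
```

View pics/m3.png

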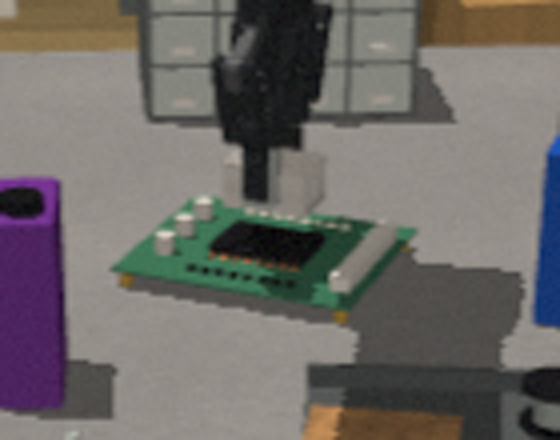

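The heat sink (275,180) is held level above the module (268,243), lined up to within a few mm. Lowering it.

```bash
python3 -m jog '{"fingers":[-1,-1,-1,-1,-1],"slide":[[-0.003,0,0.03],[-0.003,0,0.055],[-0.003,0,0.07],[-0.003,0,0.077],[-0.003,0,0.077]],"roll":[0,0,0,0,0]}'
python3 -c "
from h import *
go((.485,.3535,.02),ang=63.6)"
```

```text
clock: 26.85
tcp_pos: [0.4869, 0.3517, 0.0218]
ee_rot: [-0.725, -3.057, 0.0]
force: [-0.9, 0.7, -1.1]
grip_width: 0.0356
finger_force: 40.7
t 26.85 tcp [0.4869 0.3517 0.0218] yang 63.3 w 0.0356 F [-0.9  0.7 -1.1] tilt [-0.0002 -0.0002] q7 -0.11
(0.485, 0.3535, 0.02) [0.008 0.003 0.006]
roll -0.0015
```

```bash
python3 -m jog '{"fingers":[-1,-1,-1,-1],"slide":[[0.007,0.002,-0.002],[0.007,0.002,0],[0.007,0.002,0.005],[0.007,0.002,0.006]],"roll":[-0.001,-0.001,-0.001,-0.001]}'
python3 -m jog '{"fingers":[0.1,0.1,0.1,0.1,0.1,0.1,0.1,0.1,0.1],"slide":[[0,0,0],[0,0,0],[0,0,0],[0,0,-0.02],[0,0,-0.1],[0,0,-0.25],[0,0,-0.4],[0,0,-0.5],[0,0,-0.6]],"roll":[0,0,0,0,0,0,0,0,0]}'

```

```text
clock: 27.25
tcp_pos: [0.4853, 0.3536, 0.0216]
ee_rot: [0.72, 3.057, -0.001]
force: [-2.2, -3.0, 10.7]
grip_width: 0.0355
finger_force: 42.0
clock: 28.15
tcp_pos: [0.4854, 0.3534, 0.2024]
ee_rot: [0.719, 3.057, 0.001]
force: [-0.3, -0.7, -0.8]
grip_width: 0.047
finger_force: 0.0
```

```bash
python3 -c "
from h import *
go((.53,.15,.24),ang=80.6)
import cv2
im=bot.capture('top')[:,:,::-1]
cv2.imwrite('pics/b1.png',im)"
python3 -m jog '{"fingers":[0.4,0.4],"slide":[[0,0,-0.1],[0,0,-0.12]],"roll":[0,0]}'
```

```text
t 28.15 tcp [0.4854 0.3534 0.2024] yang 63.5 w 0.047 F [-0.3 -0.7 -0.8] tilt [0.0013 0.0006] q7 0.05
(0.53, 0.15, 0.24) [-0.436 -0.54  -0.126]
roll -0.0949
clock: 28.4
tcp_pos: [0.4863, 0.3547, 0.2395]
ee_rot: [0.719, 3.055, 0.007]
force: [-0.5, 0.3, 0.2]
grip_width: 0.0598
finger_force: 0.0
```

```bash
python3 -m jog '{"fingers":[0.4,0.4,0.4,0.4,0.4,0.4],"slide":[[-0.436,-0.54,0],[-0.436,-0.54,0],[-0.436,-0.54,0],[-0.436,-0.54,0],[-0.436,-0.54,0],[-0.436,-0.54,0]],"roll":[-0.095,-0.095,-0.095,-0.095,-0.095,-0.095]}'>/dev/null
python3 -c "
from h import *
go((.56,-.1,.24),ang=80.6)
import cv2
im=bot.capture('top')[:,:,::-1]
cv2.imwrite('pics/b2.png',cv2.resize(im[175:300,40:165],None,fx=4,fy=4,interpolation=2))"
```

```text
t 29.0 tcp [0.5307 0.1466 0.2352] yang 80.3 w 0.0597 F [ 0.1  0.5 -0.3] tilt [-0.0012 -0.001 ] q7 0.73
(0.56, -0.1, 0.24) [-0.235 -0.794 -0.015]
roll -0.0019
```

View pics/b2.png

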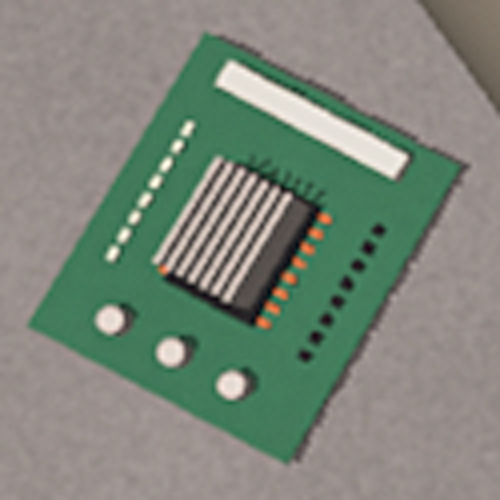

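The heat sink sits flat and square on the module, top corners about (215,155), (293,190), (230,305), (155,265). I'll check its offset numerically.

```bash
python3 -c "
from h import *
np.set_printoptions(precision=4,suppress=True)
for z in (.046,):
  q=crop([(215,155),(293,190),(230,305),(155,265)],z,(40,175));print(q.mean(0));e=np.roll(q,-1,0)-q;print(np.hypot(e[:,0],e[:,1]),np.degrees(np.arctan2(e[:,1],e[:,0]))%180)
q=crop([(230,160),(329,208),(258,328),(164,277)],.018,(40,175));print(q.mean(0))
d=np.array([.4849-.4850]);
"
```

```text
[0.4868 0.3537 0.046 ]
[0.0367 0.055  0.0363 0.0526] [ 67.1387 155.3265  63.3818 155.7408]
[0.4849 0.3535 0.018 ]
```

The heat sink is 2 mm off centre and about 1.5° out, which is well inside tolerance. Now the can.

```bash
python3 -m jog '{"fingers":[0.4,0.4,0.4,0.4,0.4,0.4,0.4],"slide":[[-0.235,-0.794,-0.03],[-0.235,-0.794,-0.03],[-0.235,-0.794,-0.03],[-0.235,-0.794,-0.03],[-0.235,-0.794,-0.03],[-0.235,-0.794,-0.03],[-0.235,-0.794,-0.03]],"roll":[0,0,0,0,0,0,0]}'>/dev/null
python3 -c "
from h import *
go((.565,-.3265,.24),ang=80.6)"
```

```text
t 29.75 tcp [ 0.5612 -0.095   0.245 ] yang 80.7 w 0.0596 F [-0.3  0.9  0.4] tilt [0.0002 0.002 ] q7 1.18
(0.565, -0.3265, 0.24) [-0.138 -0.759  0.015]
roll 0.0003
```

```bash
python3 -m jog '{"fingers":[0.4,0.4,0.4,0.4,0.4,0.4,0.4],"slide":[[-0.138,-0.759,0.015],[-0.138,-0.759,0.015],[-0.138,-0.759,0.015],[-0.138,-0.759,0.015],[-0.138,-0.759,0.015],[-0.138,-0.759,0.015],[-0.138,-0.759,0.015]],"roll":[0,0,0,0,0,0,0]}'>/dev/null
python3 -c "
from h import *
go((.565,-.3265,.062),ang=80.6)"
```

```text
t 30.45 tcp [ 0.5659 -0.3246  0.2407] yang 80.8 w 0.0595 F [-0.   1.1  0.2] tilt [0.0009 0.0025] q7 1.52
(0.565, -0.3265, 0.062) [ 0.002 -0.008  0.596]
roll 0.0013
```

```bash
python3 -m jog '{"fingers":[0.4,0.4,0.4,0.4,0.4,0.4,0.4],"slide":[[0.0,-0.008,0.05],[0.0,-0.008,0.2],[0.0,-0.008,0.34],[0.0,-0.008,0.46],[0.0,-0.008,0.56],[0.0,-0.008,0.596],[0.0,-0.008,0.596]],"roll":[0,0,0,0,0,0,0]}'>/dev/null
python3 -c "
from h import *
go((.565,-.3265,.062),ang=80.6)"
python3 -m jog '{"fingers":[-1,-1,-1,-1,-1,-1,-1,-1,-1,-1,-1,-1],"slide":[[0,0,0],[0,0,0],[0,0,0],[0,0,0],[0,0,0],[0,0,0],[0,0,0],[0,0,-0.03],[0,0,-0.1],[0,0,-0.25],[0,0,-0.4],[0,0,-0.6]],"roll":[0,0,0,0,0,0,0,0,0,0,0,0]}' 50
python3 -c "
from h import *
go((.545,-.11,.25),ang=77.2)"
```

```text
t 31.15 tcp [ 0.5634 -0.328   0.0603] yang 80.8 w 0.0597 F [-0.   0.3  0.3] tilt [-0.0026  0.0021] q7 1.41
(0.565, -0.3265, 0.062) [-0.004  0.006 -0.006]
roll 0.001
clock: 32.35
tcp_pos: [0.5623, -0.3309, 0.2325]
ee_rot: [-0.258, -3.128, -0.0]
force: [1.0, -0.4, -3.2]
grip_width: 0.0353
finger_force: 51.0
t 32.35 tcp [ 0.5623 -0.3309  0.2325] yang 80.6 w 0.0353 F [ 1.  -0.4 -3.2] tilt [-0.0033  0.0004] q7 1.52
(0.545, -0.11, 0.25) [ 0.178  0.717 -0.058]
roll 0.0187
```

```bash
python3 -m jog '{"fingers":[-1,-1,-1,-1,-1,-1,-1],"slide":[[0.03,0.12,-0.06],[0.06,0.25,-0.06],[0.1,0.39,-0.06],[0.13,0.54,-0.06],[0.17,0.68,-0.06],[0.178,0.717,-0.06],[0.178,0.717,-0.06]],"roll":[0.019,0.019,0.019,0.019,0.019,0.019,0.019]}'>/dev/null
python3 -c "
from h import *
go((.519,.1195,.25),ang=77.2)"
```

```text
t 33.05 tcp [ 0.5458 -0.1071  0.2502] yang 77.5 w 0.0352 F [-0.1 -1.3 -2.4] tilt [-0.0005 -0.0013] q7 1.17
(0.519, 0.1195, 0.25) [ 0.251  0.718 -0.   ]
roll 0.0015
```

```bash
python3 -m jog '{"fingers":[-1,-1,-1,-1,-1,-1,-1,-1,-1,-1],"slide":[[0.05,0.14,0],[0.1,0.28,0],[0.15,0.42,0],[0.2,0.56,0],[0.251,0.718,0],[0.251,0.718,0],[0.251,0.718,0.12],[0.251,0.718,0.25],[0.251,0.718,0.38],[0.251,0.718,0.45]],"roll":[0,0,0,0,0,0,0,0,0,0]}'>/dev/null
python3 -c "
from h import *
go((.519,.1195,.0685),ang=77.2)"
```

```text
t 34.05 tcp [0.5198 0.1133 0.1112] yang 77.0 w 0.0359 F [-0.4  0.3 -2.6] tilt [-0.0051 -0.0029] q7 0.61
(0.519, 0.1195, 0.0685) [0.007 0.02  0.142]
roll -0.0011
```

```bash
python3 -m jog '{"fingers":[-1,-1,-1,-1,-1,-1],"slide":[[0.007,0.01,0.0],[0.007,0.01,0.05],[0.007,0.01,0.09],[0.007,0.01,0.12],[0.007,0.01,0.14],[0.007,0.01,0.142]],"roll":[0,0,0,0,0,0]}'>/dev/null
python3 -c "
from h import *
go((.519,.1195,.0665),ang=77.2)"
```

```text
t 34.65 tcp [0.5192 0.1203 0.0717] yang 77.2 w 0.0353 F [ 0.3  0.2 -2.7] tilt [-0.0009 -0.0005] q7 0.55
(0.519, 0.1195, 0.0665) [ 0.    -0.003  0.017]
roll -0.0001
```

```bash
python3 -m jog '{"fingers":[-1,-1,-1,-1],"slide":[[0,-0.003,0.005],[0,-0.003,0.01],[0,-0.003,0.015],[0,-0.003,0.017]],"roll":[0,0,0,0]}'
python3 -c "
from h import *
go((.519,.1195,.0665),ang=77.2)"
```

```text
clock: 35.05
tcp_pos: [0.5199, 0.1199, 0.0699]
ee_rot: [0.351, 3.121, -0.004]
force: [-6.1, -1.6, 20.6]
grip_width: 0.0358
finger_force: 53.6
t 35.05 tcp [0.5199 0.1199 0.0699] yang 77.2 w 0.0358 F [-6.1 -1.6 20.6] tilt [ 0.001  -0.0025] q7 0.55
(0.519, 0.1195, 0.0665) [ 0.003 -0.002  0.011]
roll -0.0001
```

```bash
python3 -m jog '{"fingers":[0.4,0.4,0.4,0.4,0.4,0.4,0.4,0.4,0.4,0.4],"slide":[[0,0,-0.004],[0,0,-0.006],[0,0,-0.006],[0,0,-0.006],[0,0,-0.006],[0,0,-0.15],[0,0,-0.3],[0,0,-0.45],[0,0,-0.6],[0,0,-0.6]],"roll":[0,0,0,0,0,0,0,0,0,0]}'
python3 -c "
from h import *
go((.51,-.11,.245),ang=80.9)"
```

```text
clock: 36.05
tcp_pos: [0.5228, 0.1219, 0.2532]
ee_rot: [0.35, 3.111, 0.005]
force: [0.8, 0.2, 0.1]
grip_width: 0.0595
finger_force: 0.0
t 36.05 tcp [0.5228 0.1219 0.2532] yang 77.2 w 0.0595 F [0.8 0.2 0.1] tilt [0.0112 0.0022] q7 0.75
(0.51, -0.11, 0.245) [-0.13  -0.763  0.025]
roll -0.0207
```

```bash
python3 -m jog '{"fingers":[0.4,0.4,0.4,0.4,0.4,0.4,0.4],"slide":[[-0.13,-0.763,0.03],[-0.13,-0.763,0.03],[-0.13,-0.763,0.03],[-0.13,-0.763,0.03],[-0.13,-0.763,0.03],[-0.13,-0.763,0.03],[-0.13,-0.763,0.03]],"roll":[-0.02,-0.02,-0.02,-0.02,-0.02,-0.02,-0.02]}'>/dev/null
python3 -c "
from h import *
go((.483,-.3383,.245),ang=80.9)
import cv2
im=bot.capture('top')[:,:,::-1]
cv2.imwrite('pics/m4.png',cv2.resize(im[130:350,190:580],None,fx=2,fy=2))"
```

```text
t 36.75 tcp [ 0.5061 -0.1126  0.2374] yang 80.7 w 0.0599 F [-0.2 -0.1 -0.3] tilt [-0.0009  0.0011] q7 1.28
(0.483, -0.3383, 0.245) [-0.046 -0.755 -0.026]
roll -0.0013
```

View pics/m4.png

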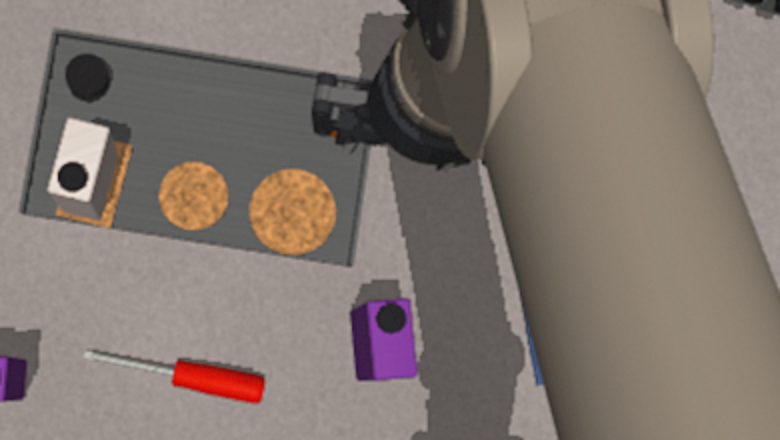

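The can stands upright and square on its oblong coaster, its top face around (80,157). Now the bottle.

```bash
python3 -m jog '{"fingers":[0.4,0.4,0.4,0.4,0.4,0.4,0.4],"slide":[[-0.046,-0.755,-0.026],[-0.046,-0.755,-0.026],[-0.046,-0.755,-0.026],[-0.046,-0.755,-0.026],[-0.046,-0.755,-0.026],[-0.046,-0.755,-0.026],[-0.046,-0.755,-0.026]],"roll":[0,0,0,0,0,0,0]}'>/dev/null
python3 -c "
from h import *
np.set_printoptions(precision=4,suppress=True)
print(crop([(68,117),(110,126),(95,195),(48,187)],.115,(190,130),2).mean(0),crop([(72,177)],.123,(190,130),2))
go((.483,-.3383,.0665),ang=80.6)"
```

```text
[0.5204 0.1207 0.115 ] [[0.5017 0.1256 0.123 ]]
t 37.5 tcp [ 0.4848 -0.336   0.2459] yang 80.9 w 0.0593 F [ 0.7  0.8 -0.9] tilt [0.0006 0.0017] q7 1.63
(0.483, -0.3383, 0.0665) [ 0.005 -0.01   0.598]
roll 0.0017
```

```bash
python3 -m jog '{"fingers":[0.4,0.4,0.4,0.4,0.4,0.4,0.4],"slide":[[0.002,-0.008,0.05],[0.002,-0.008,0.2],[0.002,-0.008,0.34],[0.002,-0.008,0.46],[0.002,-0.008,0.55],[0.002,-0.008,0.59],[0.002,-0.008,0.592]],"roll":[0,0,0,0,0,0,0]}'>/dev/null
python3 -c "
from h import *
go((.483,-.3383,.0665),ang=80.6)"
python3 -m jog '{"fingers":[-1,-1,-1,-1,-1,-1,-1,-1,-1,-1,-1],"slide":[[0,0,0],[0,0,0],[0,0,0],[0,0,0],[0,0,0],[0,0,0],[0,0,-0.03],[0,0,-0.1],[0,0,-0.25],[0,0,-0.4],[0,0,-0.6]],"roll":[0,0,0,0,0,0,0,0,0,0,0]}' 50
python3 -c "
from h import *
go((.495,-.15,.25),ang=80.6)"
```

```text
t 38.2 tcp [ 0.4822 -0.338   0.0668] yang 80.9 w 0.0599 F [-0.  -0.7 -0.6] tilt [-0.0025  0.0022] q7 1.49
(0.483, -0.3383, 0.0665) [-0.003 -0.     0.001]
roll 0.0019
clock: 39.3
tcp_pos: [0.4816, -0.3398, 0.2393]
ee_rot: [-0.252, -3.129, -0.001]
force: [-0.4, -1.0, -1.2]
grip_width: 0.0433
finger_force: 51.0
t 39.3 tcp [ 0.4816 -0.3398  0.2393] yang 80.8 w 0.0433 F [-0.4 -1.  -1.2] tilt [-0.0023  0.0011] q7 1.63
(0.495, -0.15, 0.25) [ 0.057  0.632 -0.035]
roll 0.0011
```

```bash
python3 -m jog '{"fingers":[-1,-1,-1,-1,-1,-1],"slide":[[0.01,0.13,-0.035],[0.02,0.26,-0.035],[0.035,0.4,-0.035],[0.045,0.54,-0.035],[0.057,0.632,-0.035],[0.057,0.632,-0.035]],"roll":[0,0,0,0,0,0]}'>/dev/null
python3 -c "
from h import *
go((.5085,.03,.25),ang=80.6)"
```

```text
t 39.9 tcp [ 0.4962 -0.1446  0.2494] yang 81.3 w 0.0425 F [ 0.3  0.3 -1.6] tilt [-0.0002  0.0003] q7 1.37
(0.5085, 0.03, 0.25) [ 0.048  0.581 -0.002]
roll 0.0038
```

```bash
python3 -m jog '{"fingers":[-1,-1,-1,-1,-1,-1,-1,-1,-1,-1],"slide":[[0.01,0.13,0],[0.02,0.26,0],[0.03,0.4,0],[0.048,0.52,0],[0.048,0.581,0],[0.048,0.581,0],[0.048,0.581,0.12],[0.048,0.581,0.25],[0.048,0.581,0.38],[0.048,0.581,0.45]],"roll":[0,0,0,0,0,0,0,0,0,0]}'>/dev/null
python3 -c "
from h import *
go((.5085,.03,.076),ang=80.6)"
```

```text
t 40.9 tcp [0.5078 0.021  0.1104] yang 80.6 w 0.0426 F [ 0.6 -0.3 -1.6] tilt [-0.0056 -0.0018] q7 0.85
(0.5085, 0.03, 0.076) [0.002 0.03  0.115]
roll 0.0002
```

```bash
python3 -m jog '{"fingers":[-1,-1,-1,-1,-1,-1],"slide":[[0.002,0.012,0.0],[0.002,0.012,0.04],[0.002,0.012,0.07],[0.002,0.012,0.1],[0.002,0.012,0.112],[0.002,0.012,0.112]],"roll":[0,0,0,0,0,0]}'>/dev/null
python3 -c "
from h import *
go((.5085,.03,.073),ang=80.6)"
```

```text
t 41.5 tcp [0.5099 0.0275 0.08  ] yang 80.8 w 0.0422 F [-0.4  0.4 -2. ] tilt [-0.0005 -0.0002] q7 0.8
(0.5085, 0.03, 0.073) [0.006 0.008 0.023]
roll 0.001
```

```bash
python3 -m jog '{"fingers":[-1,-1,-1,-1],"slide":[[0.005,0.008,0.005],[0.005,0.008,0.01],[0.005,0.008,0.016],[0.005,0.008,0.019]],"roll":[0,0,0,0]}'
python3 -c "
from h import *
go((.5085,.03,.073),ang=80.6)"
```

```text
clock: 41.9
tcp_pos: [0.5098, 0.0303, 0.0757]
ee_rot: [0.253, 3.13, -0.001]
force: [-3.8, -1.5, 12.5]
grip_width: 0.0429
finger_force: 52.3
t 41.9 tcp [0.5098 0.0303 0.0757] yang 80.8 w 0.0429 F [-3.8 -1.5 12.5] tilt [ 0.0013 -0.0008] q7 0.79
(0.5085, 0.03, 0.073) [ 0.004 -0.002  0.009]
roll 0.0009
```

```bash
python3 -m jog '{"fingers":[0.4,0.4,0.4,0.4,0.4,0.4,0.4,0.4,0.4,0.4],"slide":[[0,0,-0.004],[0,0,-0.005],[0,0,-0.005],[0,0,-0.005],[0,0,-0.005],[0,0,-0.15],[0,0,-0.3],[0,0,-0.45],[0,0,-0.57],[0,0,-0.57]],"roll":[0,0,0,0,0,0,0,0,0,0]}'
python3 -c "
from h import *
go((.46,-.165,.245),ang=80.9)"
```

```text
clock: 42.9
tcp_pos: [0.5122, 0.0315, 0.2505]
ee_rot: [0.252, 3.122, 0.0]
force: [-0.6, -0.8, 0.2]
grip_width: 0.0599
finger_force: 0.0
t 42.9 tcp [0.5122 0.0315 0.2505] yang 80.8 w 0.0599 F [-0.6 -0.8  0.2] tilt [ 0.0096 -0.0005] q7 1.0
(0.46, -0.165, 0.245) [ 0.067 -0.674  0.017]
roll -0.0008
```

```bash
python3 -m jog '{"fingers":[1,1,1,1,1,1],"slide":[[0.067,-0.674,0.02],[0.067,-0.674,0.02],[0.067,-0.674,0.02],[0.067,-0.674,0.02],[0.067,-0.674,0.02],[0.067,-0.674,0.02]],"roll":[0,0,0,0,0,0]}'>/dev/null
python3 -c "
from h import *
go((.405,-.361,.245),ang=80.9)"
```

```text
t 43.5 tcp [ 0.4557 -0.1676  0.2387] yang 80.5 w 0.085 F [ 1.   0.1 -0.1] tilt [-0.0014  0.001 ] q7 1.47
(0.405, -0.361, 0.245) [ 0.061 -0.664 -0.022]
roll -0.0021
```

```bash
python3 -m jog '{"fingers":[1,1,1,1,1,1,1],"slide":[[0.061,-0.664,-0.022],[0.061,-0.664,-0.022],[0.061,-0.664,-0.022],[0.061,-0.664,-0.022],[0.061,-0.664,-0.022],[0.061,-0.664,-0.022],[0.061,-0.664,-0.022]],"roll":[0,0,0,0,0,0,0]}'>/dev/null
python3 -c "
from h import *
go((.405,-.361,.058),ang=80.9)"
```

```text
t 44.2 tcp [ 0.4083 -0.357   0.2461] yang 81.0 w 0.0854 F [-0.1  1.2  0.2] tilt [0.0005 0.0011] q7 1.79
(0.405, -0.361, 0.058) [ 0.009 -0.016  0.627]
roll 0.0007
```

```bash
python3 -m jog '{"fingers":[1,1,1,1,1,1,1],"slide":[[0.007,-0.014,0.05],[0.007,-0.014,0.2],[0.007,-0.014,0.35],[0.007,-0.014,0.48],[0.007,-0.014,0.58],[0.007,-0.014,0.62],[0.007,-0.014,0.62]],"roll":[0,0,0,0,0,0,0]}'>/dev/null
python3 -c "
from h import *
go((.405,-.361,.058),ang=80.6)"
python3 -m jog '{"fingers":[-1,-1,-1,-1,-1,-1,-1,-1,-1,-1,-1],"slide":[[0,0,0],[0,0,0],[0,0,0],[0,0,0],[0,0,0],[0,0,0],[0,0,-0.03],[0,0,-0.1],[0,0,-0.25],[0,0,-0.4],[0,0,-0.6]],"roll":[0,0,0,0,0,0,0,0,0,0,0]}' 60
python3 -c "
from h import *
go((.45,-.21,.25),ang=80.6)"
```

```text
t 44.9 tcp [ 0.4033 -0.3618  0.0586] yang 80.9 w 0.0855 F [ 0.2 -0.1 -0.3] tilt [-0.0024  0.0027] q7 1.61
(0.405, -0.361, 0.058) [-0.005  0.004  0.002]
roll 0.0017
clock: 46.0
tcp_pos: [0.4028, -0.3634, 0.2316]
ee_rot: [-0.252, -3.13, -0.0]
force: [-0.1, -0.6, -2.4]
grip_width: 0.0592
finger_force: 65.3
t 46.0 tcp [ 0.4028 -0.3634  0.2316] yang 80.8 w 0.0592 F [-0.1 -0.6 -2.4] tilt [-0.0017  0.0003] q7 1.79
(0.45, -0.21, 0.25) [-0.073  0.53  -0.061]
roll 0.001
```

```bash
python3 -m jog '{"fingers":[-1,-1,-1,-1,-1,-1],"slide":[[-0.015,0.12,-0.06],[-0.03,0.24,-0.06],[-0.045,0.36,-0.06],[-0.06,0.48,-0.06],[-0.073,0.53,-0.06],[-0.073,0.53,-0.06]],"roll":[0,0,0,0,0,0]}'>/dev/null
python3 -c "
from h import *
go((.4945,-.059,.25),ang=80.8)"
```

```text
t 46.6 tcp [ 0.4518 -0.2072  0.2489] yang 81.1 w 0.0586 F [-0.  -0.5 -2.2] tilt [ 0.0005 -0.0011] q7 1.55
(0.4945, -0.059, 0.25) [-0.064  0.51  -0.004]
roll 0.0017
```

```bash
python3 -m jog '{"fingers":[-1,-1,-1,-1,-1,-1,-1,-1,-1,-1],"slide":[[-0.01,0.12,0],[-0.03,0.24,0],[-0.045,0.36,0],[-0.064,0.48,0],[-0.064,0.51,0],[-0.064,0.51,0],[-0.064,0.51,0.12],[-0.064,0.51,0.25],[-0.064,0.51,0.38],[-0.064,0.51,0.46]],"roll":[0,0,0,0,0,0,0,0,0,0]}'>/dev/null
python3 -m jog '{"fingers":[-1,-1],"slide":[[0,0,0.02],[0,0,0.03]],"roll":[0,0]}'
python3 -c "
from h import *
go((.4945,-.059,.069),ang=80.8)"
```

```text
clock: 47.8
tcp_pos: [0.4944, -0.0642, 0.1008]
ee_rot: [-0.257, -3.13, 0.001]
force: [-0.4, 0.5, -1.7]
grip_width: 0.0587
finger_force: 65.6
t 47.8 tcp [ 0.4944 -0.0642  0.1008] yang 80.6 w 0.0587 F [-0.4  0.5 -1.7] tilt [-0.0009 -0.0006] q7 1.02
(0.4945, -0.059, 0.069) [0.002 0.017 0.106]
roll -0.001
```

```bash
python3 -m jog '{"fingers":[-1,-1,-1,-1,-1,-1],"slide":[[0.002,0.014,0.0],[0.002,0.014,0.04],[0.002,0.014,0.07],[0.002,0.014,0.09],[0.002,0.014,0.1],[0.002,0.014,0.1]],"roll":[0,0,0,0,0,0]}'
python3 -c "
from h import *
go((.4945,-.059,.066),ang=80.8)"
```

```text
clock: 48.4
tcp_pos: [0.4943, -0.0579, 0.0707]
ee_rot: [-0.252, -3.131, -0.0]
force: [-0.0, -0.6, -2.3]
grip_width: 0.0589
finger_force: 65.7
t 48.4 tcp [ 0.4943 -0.0579  0.0707] yang 80.8 w 0.0589 F [-0.  -0.6 -2.3] tilt [-0.0009  0.0001] q7 0.97
(0.4945, -0.059, 0.066) [-0.001 -0.003  0.016]
roll -0.0
```

```bash
python3 -m jog '{"fingers":[-1,-1,-1,-1],"slide":[[0,-0.003,0.004],[0,-0.003,0.008],[0,-0.003,0.011],[0,-0.003,0.012]],"roll":[0,0,0,0]}'
```

```text
clock: 48.8
tcp_pos: [0.4949, -0.059, 0.0682]
ee_rot: [0.253, 3.131, -0.001]
force: [-0.9, -0.7, 5.3]
grip_width: 0.0588
finger_force: 66.2
```

Contact made. Release, rise straight up, then clear the arm from view.

```bash
python3 -m jog '{"fingers":[0.8,0.8,0.8,0.8,0.8,0.8,0.8,0.8,0.8,0.8],"slide":[[0,0,-0.004],[0,0,-0.004],[0,0,-0.004],[0,0,-0.004],[0,0,-0.004],[0,0,-0.004],[0,0,-0.15],[0,0,-0.3],[0,0,-0.45],[0,0,-0.6]],"roll":[0,0,0,0,0,0,0,0,0,0]}'
python3 -m jog '{"fingers":[0.8,0.8,0.8,0.8,0.8,0.8,0.8,0.8],"slide":[[0.2,-0.8,-0.05],[0.2,-0.8,-0.05],[0.2,-0.8,-0.05],[0.2,-0.8,-0.05],[0.2,-0.8,-0.05],[0.2,-0.8,-0.05],[0.2,-0.8,-0.05],[0.2,-0.8,-0.05]],"roll":[0,0,0,0,0,0,0,0]}'
python3 -c "
from h import *
import cv2
im=bot.capture('top')[:,:,::-1]
cv2.imwrite('pics/m5.png',cv2.resize(im[138:278,195:390],None,fx=4,fy=4,interpolation=2))
cv2.imwrite('pics/m6.png',bot.capture('side')[:,:,::-1])"
```

```text
clock: 49.8
tcp_pos: [0.4942, -0.0586, 0.2492]
ee_rot: [-0.251, -3.131, 0.0]
force: [0.5, 0.1, 0.4]
grip_width: 0.0769
finger_force: 0.0
clock: 50.6
tcp_pos: [0.3975, -0.2847, 0.2626]
ee_rot: [0.249, 3.132, 0.001]
force: [0.4, 0.1, 0.6]
grip_width: 0.0767
finger_force: 0.0
```

View pics/m5.png

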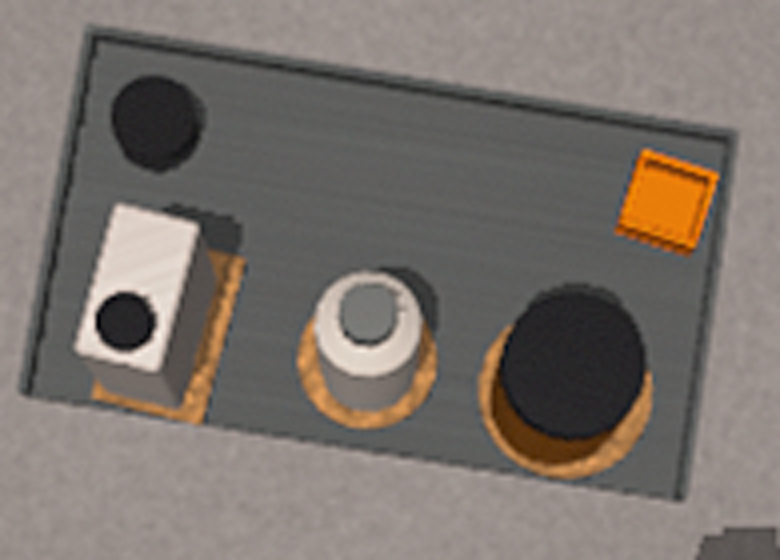

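View pics/m6.png

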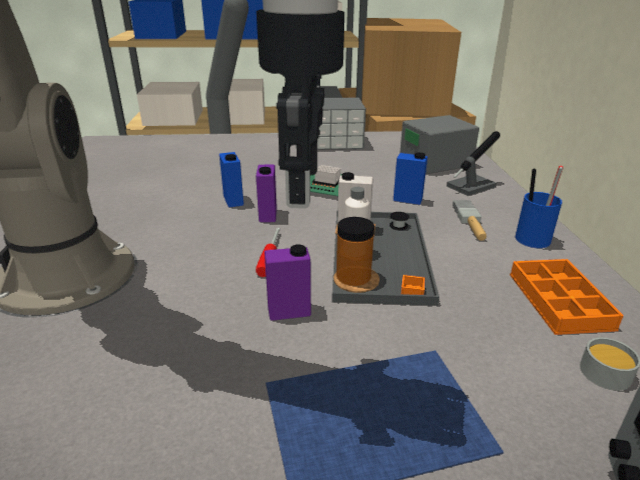

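All three stand upright on their coasters, with the lid centre at (572,361), the bottle cap at (367,313) and the can's top corners at (116,203), (200,219), (162,373), (77,354). Checking the offsets.

```bash
python3 -c "
from h import *
np.set_printoptions(precision=4,suppress=True)
o=(195,138)
q=crop([(116,203),(200,219),(162,373),(77,354)],.115,o);e=np.roll(q,-1,0)-q
print('can',q.mean(0),np.degrees(np.arctan2(e[:,1],e[:,0]))%180,'want .5213 .119 167')
print('bottle',crop([(367,313)],.134,o),'want .509 .030')
print('jar',crop([(572,361)],.109,o),crop([(566,392)],.009,o))
s=bot.read_state();print(s['joint_velocities'],s['clock'])"
```

```text
can [0.5178 0.1214 0.115 ] [ 80.6047 168.499   78.7075 168.1993] want .5213 .119 167
bottle [[0.506  0.0299 0.134 ]] want .509 .030
jar [[ 0.4934 -0.0532  0.109 ]] [[ 0.4965 -0.0592  0.009 ]]
[-0.001   0.0002  0.0038 -0.0026  0.0048  0.0015  0.0025] 50.7
```

By the lid image the jar is at most 7 mm off. The can is about 4 mm off at 168° against 167°, the bottle 3 mm and the heat sink 2 mm. All are within limits, so I'm handing in.

```bash
python3 -c "
from bench import bot
print(bot.finish_job())"
```

```text
the job is handed in; nothing more can be done
None
```

I handed the job in at about 51 s: by my own camera measurements the heat sink is about 2 mm off the module's centre and the can, bottle and jar stand upright on their coasters, off centre by about 4, 3 and at most 7 mm; the judging result was not shown.

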